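# Drift a tight spacer sleeve out of its cell

## Task

The brass spacer sleeve is stuck tight in the bore of the aluminium cell block. Take the drift rod from its grey stand, find the bore with its tip from above by feel, and press the sleeve slowly down and out of the block until it sits fully home on the floor of the receiving cup below; go gently, with no more than about 30 N on block or sleeve at any time. Then put the drift back fully into its stand, upright, and let go, leaving the other things where they are.

Things in the scene. Friction and masses are not known exactly. Their poses are not given: they have to be found in the camera images.
- drift_grip (a point): Centre of the square dark-steel grip of the drift rod (20 x 20 mm across, 40 mm high; faces square to the point's x and y; a 3 mm button on top). Below it a round steel shank, 15 mm across, 60 mm long, bevelled over its last 3 mm to a flat tip 12 mm across. z points up, away from the tip. At the start it stands upright in its stand, the grip's underside on the stand's top.
- drift_tip (a point): Centre of the flat tip of the drift's shank, 80 mm below drift_grip along the rod. If the bevel catches on the edge of a hole, the side force on the rod points towards the hole.
- drift: The drift rod as a whole, 0.12 to 0.2 kg; the origin is at its tip, z up along the rod.
- stand_mouth (a point): Centre of the hole in the top face of the fixed grey drift stand (block 56 x 56 x 68 mm on a low steel foot 78 x 70 mm), 68 mm above the worktop. The hole, 18.5 mm across with a 1 mm chamfer, runs straight down through it. z up. The drift is home when its grip's underside lies on this face: drift_grip is then 20 mm above this point.
- stand: The fixed drift stand; origin under its centre on the worktop.
- fixture_centre (a point): Centre of the fixed fixture, level with the top face of its aluminium cell block, 82 mm above the worktop. The block (70 x 70 x 28 mm, a 4 mm screw head at each corner) has a vertical through bore, 17.5 mm across, 1 mm chamfer, at its centre. Block and cup ride on a locked XY carriage, left up to 5 mm off: the bore's axis lies anywhere within +-5 mm of this point in the fixture's x and y.
- fixture: The whole press-out fixture (base plate 120 x 90 mm, XY carriage, pillars, block, and under the bore the receiving cup, its rim 8 mm below the block); origin under its centre on the worktop; x along the 120 mm side, z up.
- sleeve (a joint): How far the brass sleeve (16.8 mm outside, 11 mm inside, 20 mm long; the shank lands on its rim) is driven down (m): 0 = its top 3 mm below the bore's mouth, 0.035 = home on the cup floor, clear of the block, a firm stop. Starts at 0.002 to 0.008. Tight all the way, in the cup too: about 7 N when crept, plus 2.5 N per 10 mm/s; it stays where it is left.
- tape_roll: Loose roll of masking tape, 59 mm across, 18 mm high; bystander.
- black_cap: Loose round black cap, 48 mm across, 15 mm high; bystander.
- bnc_adapter: Loose grey box adapter with a stub at each end, 22 x 56 x 20 mm; bystander.
- kf_ring_1: Loose steel flange ring with a black seal, 41 mm across, 14 mm high; bystander.
- kf_ring_2: Second flange ring of the same kind; bystander.
Mind the look-alikes: they are no part of the job. What is shaped like the drift but red is not meant.

How it is judged (in metres and radians):
On the way, in this order (a step that is already met when the one before it is completed fails the run):
1. the drift stands in the bore and presses on the sleeve (contact force between drift and sleeve above 1.5 N), for 0.1 s.
2. the sleeve is driven out of the block, home on the cup floor (within 1.5 mm) (value of joint sleeve above 0.0335 m), for 0.1 s.
At the end, for the whole second after the job is handed in: The sleeve is out of the block and home on the cup floor (within 1.5 mm), and the drift is back in its stand: released, at rest, upright within 0.1 rad, on the hole's axis within 5 mm and its grip down on the stand's top within 2.5 mm (value of joint sleeve above 0.0335 m and horizontal distance between drift_grip and stand_mouth below 0.005 m and z of drift_grip in the frame of stand_mouth below 0.0225 m and angle between drift's own z axis and vertical below 0.1 rad and linear speed of drift below 0.02 m/s); the robot touches nothing.
It fails at once if the drift bears on the block, sleeve or any part of the fixture with more than 40 N (contact force between drift and fixture above 40 N).
It fails at once if the robot itself pushes the fixture with more than 20 N (contact force between the arm and fixture above 20 N).
It fails at once if a bystander is shifted by more than 15 mm (distance of any of tape_roll, black_cap, bnc_adapter, kf_ring_1, kf_ring_2 from where it was at the start of the episode above 0.015 m).
It also fails if it takes over 72 s, if anything falls off the work surface, if the arm or the gripper's body presses on something with over 40 N, if the wrist force passes 120 N, or if a joint passes its speed limit or range.

## Robot

A 6-joint arm with a two-finger parallel gripper is mounted at the origin on a cart in front of the work surface, level with it; the furniture and walls round the work are solid. World frame = base frame: x ahead of the robot, y to its left, z up, the work surface at z = 0. Lengths are in mm, angles in degrees, forces in N, time in s.
With the tool pointing down it reaches from about 350 to 850 mm from the base axis. Payload 8.1 kg.
Tool frame: the origin (TCP) lies between the finger pads; the fingertips stand ahead of it and the grasp point (between the pads) lies 2 mm behind it (nose_length is the z of the fingertips in the tool frame, in mm); z points along the fingers, y is the direction in which the jaws open and shut (so a half turn about z gives the same grasp; the last joint's range is limited). The gripper opens to 85 mm and grips with 20 to 120 N. Pads are 22 mm wide; open, the fingers measure 114 mm over their backs; the gripper's body (76 mm by 85 mm) begins 54 mm behind the grasp point. The pads swing forward as they close: fully open they stand 13 mm farther back than shut.
Start: joints at [65.925, 7.471, 85.268, -0, 87.261, -4.893], TCP at [197.127, 566.698, 248.292] pointing down, gripper open.
Joint ranges: [-169.43, 169.43], [-51.17, 129.36], [1.28, 143.12], [-76.62, 256.62], [0, 156.53], [-152.29, 152.29]. Speed limits (degrees/s): [136.94, 136.94, 159.86, 180, 180, 180].

## Interface

Orientations are given as [roll, pitch, yaw] about the fixed x, y, z axes, in that order (R = Rz(yaw) Ry(pitch) Rx(roll)).
In Python, from bench import * gives the robot as it stands.
- The arm moves only by the tool jog_arm, never from a script. Its argument "plan" is a list of rows, each a list of 3 entries, a list of its own where there are three numbers: the turn, a rotation vector about the tool's x, y, z in degrees, then the shift along the tool's x, y, z in m, then the gripper's target within -1 to 1 (fully open at 1, half-way at 0, shut at -1). A call has 1 to 12 rows; each row is the pose to reach, as a shift and turn from the pose commanded when the call began, along the tool's axes at that moment; what a row does not reach only later rows make up. A row lasts 1/8 s, in which the tool goes at most 62.5 mm and 10.7 degrees, less where a joint would pass 70% of its speed; a pose out of reach is approached as far as the arm can. A call with a gripper value outside its range is refused whole. The fingers move at their own pace and stop on an object; "force" is the grip in N (left out, the last holds). Time passes only in rows, so rows that repeat a pose let the fingers close. It gives the time, the measured TCP pose, the force and the opening at its end, in the units of the state.
- sense(): the state, without advancing time (a new reading comes with each control period).
- snapshot(name): name is "scene" or "top"; returns (picture, depth): 420x560x3 uint8, blue, green, red; 420x560 float32, mm along the optical axis (not along the pixel's ray), 0 where there is no reading.
- camera_info(name): a dict with "fov_y" (degrees; the focal length in pixels is half the picture's height over the tangent of half this angle, whatever the lens; pixels are square), "cx", "cy" (the principal point, pixels), "origin" and "orientation" of the camera in the world. Camera axes: x right, y down, z forward; pixel columns grow to the right and rows downward; lengths in mm; the calibration is good to about 2 mm. A picture is of the moment at which its call begins. camera_info takes no time and is no camera call.
- hand_in(): hands the job in, once; it reports no verdict.
The state is a dict: "time": time; "joint_pos": joint angles; "qd": joint speeds; "joint_efforts": joint torques, N m; "tool_pos": TCP position; "tcp_rot": TCP orientation; "ft_force": force on the tool from outside, world axes, zero at the start; "wrist_torque": the same for the moment, N m; "finger_gap": finger opening in mm.
Only numpy, scipy, OpenCV 4.12 (cv2) and the standard library are available. Lean on these libraries where they do the work, as an engineer would, in place of code of your own. Each camera call takes 0.05 s, during which the arm holds its last target.

## Working session

There is one attempt and no reset: what is moved stays moved. The work goes in short steps, Python scripts to look and compute and a tool call to move; the robot and the scene stay as the last step left them, time stands still between calls to the robot, and variables do not carry over. Pictures are saved under pics/ and viewed, and the job is handed in when it is done.

Besides the shell and the picture viewer there is one more tool, called after "Emit:" as name(argument=value, ...) on one line, values as JSON. jog_arm: Moves the arm, as the interface text tells. Its arguments: {"type":"object","properties":{"plan":{"type":"array","items":{"type":"array"}},"force":{"type":"number"}},"required":["plan"]}

```bash
ls; mkdir -p pics; python3 - <<'E'
from bench import *
import cv2, numpy as np
print(sense())
for n in ("scene","top"):
    print(n,camera_info(n))
    p,d=snapshot(n); cv2.imwrite(f"pics/{n}0.png",p); np.save(f"{n}0.npy",d)
E
```

```text
pics
{'time': 0.0, 'joint_pos': array([ 6.59233906e+01,  7.51401860e+00,  8.53306824e+01,  1.96771375e-03,
        8.72598627e+01, -4.89259781e+00]), 'qd': array([-0.01104636, -0.00253549, -0.08201938, -0.03024891, -0.00946272,
       -0.03987476]), 'joint_efforts': array([ 3.95088073e-04, -5.69394028e+01, -5.00550807e+01,  9.25011534e-06,
        1.42444743e-02,  3.68053065e-05]), 'tool_pos': array([196.9137587 , 566.22123123, 247.24229762]), 'tcp_rot': array([-1.79895985e+02, -1.08761737e-02,  1.60815883e+02]), 'ft_force': array([ 0.68612181, -0.78493646, -0.47292738]), 'wrist_torque': array([ 0.00964439,  0.0163885 , -0.0100244 ]), 'finger_gap': 85.28765669799084}
scene {'fov_y': 51.498935484232376, 'cx': 276.8540927627865, 'cy': 216.93647778270648, 'origin': array([-137.62584135, -656.76898985,  759.76998369]), 'orientation': array([-124.61079159,   -0.49811886,  -40.90042116])}
top {'fov_y': 51.63598975303334, 'cx': 275.9829934992468, 'cy': 211.1252470672239, 'origin': array([ 343.08228848,   36.24381192, 1307.97061336]), 'orientation': array([-171.9462686 ,    0.91632261,  -90.63039773])}
```

View pics/scene0.png

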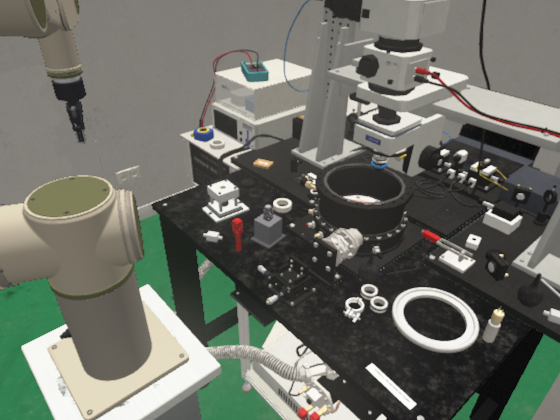

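View pics/top0.png

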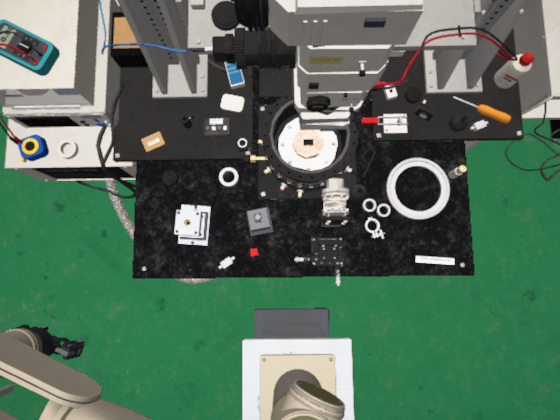

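```bash
python3 - <<'E'
import cv2, numpy as np
a=cv2.imread("pics/top0.png"); b=cv2.imread("pics/scene0.png")
cv2.imwrite("pics/c1.png",cv2.resize(a[190:270,165:285],None,fx=6.5,fy=6.5,interpolation=cv2.INTER_CUBIC))
cv2.imwrite("pics/c2.png",cv2.resize(b[170:255,190:310],None,fx=6.5,fy=6.5,interpolation=cv2.INTER_CUBIC))
E
```

```text
(no output)
```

View pics/c1.png

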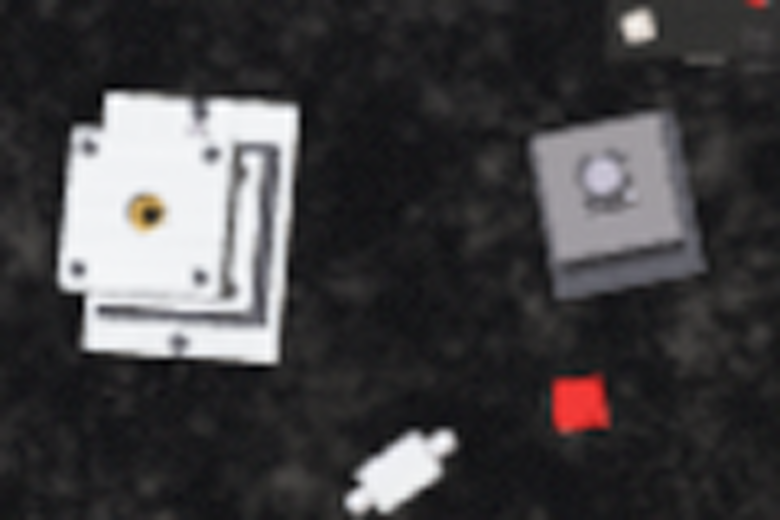

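View pics/c2.png

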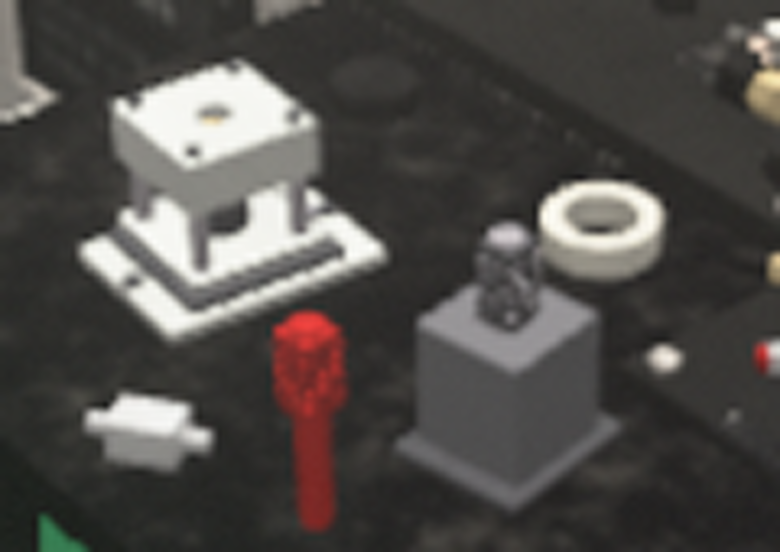

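```bash
cat > h.py <<'E'
from bench import *
import numpy as np
from scipy.spatial.transform import Rotation as Ro
def ray(cam,u,v):
    c=camera_info(cam); f=210/np.tan(np.radians(c["fov_y"]/2))
    R=Ro.from_euler("xyz",c["orientation"],degrees=True).as_matrix()
    return c["origin"],R@np.array([(u-c["cx"])/f,(v-c["cy"])/f,1.])
def onz(cam,u,v,z):
    o,d=ray(cam,u,v); return (o+d*(z-o[2])/d[2])[:2]
def proj(cam,p):
    c=camera_info(cam); f=210/np.tan(np.radians(c["fov_y"]/2))
    R=Ro.from_euler("xyz",c["orientation"],degrees=True).as_matrix()
    q=R.T@(np.array(p)-c["origin"]); return f*q[0]/q[2]+c["cx"],f*q[1]/q[2]+c["cy"]
E
python3 - <<'E'
from h import *
np.set_printoptions(precision=1,suppress=True)
s=6.5
def T(x,y,z): return onz("top",165+(x+.5)/s-.5,190+(y+.5)/s-.5,z)
def S(x,y,z): return onz("scene",190+(x+.5)/s-.5,170+(y+.5)/s-.5,z)
blk=np.array([T(*p,82) for p in [(72,125),(237,133),(222,300),(58,290)]]);print("block T",blk,blk.mean(0),"bore",T(147,211,82))
d=blk[1]-blk[0];e=blk[2]-blk[3];print(np.degrees(np.arctan2(*(d+e)[::-1])),[np.linalg.norm(blk[i]-blk[i-1]) for i in range(4)])
blk=np.array([S(*p,82) for p in [(113,105),(235,62),(318,122),(195,180)]]);print("block S",blk,blk.mean(0),"bore",S(214,113,82))
st=np.array([T(*p,68) for p in [(532,138),(668,112),(686,240),(555,265)]]);print("stand T",st,st.mean(0),"btn",T(603,175,111))
d=st[1]-st[0];e=st[2]-st[3];print(np.degrees(np.arctan2(*(d+e)[::-1])),[np.linalg.norm(st[i]-st[i-1]) for i in range(4)])
st=np.array([S(*p,68) for p in [(418,322),(600,315),(513,372)]]);print("stand S",st,(st[0]+st[1])/2,"btn",S(507,235,111))
print("red",T(580,404,40))
for n in ("tape",):print(T(64*s,0,0))
E
```

```text
block T [[527.3 341.4]
 [522.8 268.4]
 [449.2 274. ]
 [454.4 346. ]] [488.4 307.4] bore [488.7 307.5]
-93.86917108565385 [np.float64(73.01600907003917), np.float64(73.14194347562298), np.float64(73.81984826580728), np.float64(72.17906543217487)]
block S [[456.7 345.9]
 [524.1 342.4]
 [520.9 271.6]
 [448.1 266.5]] [487.4 306.6] bore [488.7 309.4]
stand T [[520.8 139.5]
 [531.7  79. ]
 [474.4  71.5]
 [464.  129.5]] [497.7 104.9] btn [498.3 105.5]
-79.84316508155058 [np.float64(57.67354785258822), np.float64(61.53326526468582), np.float64(57.78765410746519), np.float64(58.88271962996243)]
stand S [[467.6 130. ]
 [530.4  83.8]
 [475.2  76. ]] [499.  106.9] btn [498. 107.]
red [404.1 120.5]
[597.2 200. ]
```

```bash
python3 - <<'E'
import bench
print([n for n in dir(bench) if not n.startswith('__')], getattr(bench,'nose_length',None))
import cv2
a=cv2.imread("pics/top0.png"); b=cv2.imread("pics/scene0.png")
A=cv2.resize(a[202:240,242:280],(390,390),interpolation=cv2.INTER_CUBIC)
B=cv2.resize(b[195:233,250:288],(390,390),interpolation=cv2.INTER_CUBIC)
cv2.imwrite("pics/c3.png",cv2.hconcat([A,B]))
E
```

```text
['PlanningError', 'camera_info', 'hand_in', 'nose_length', 'sense', 'snapshot'] 17.0
```

View pics/c3.png

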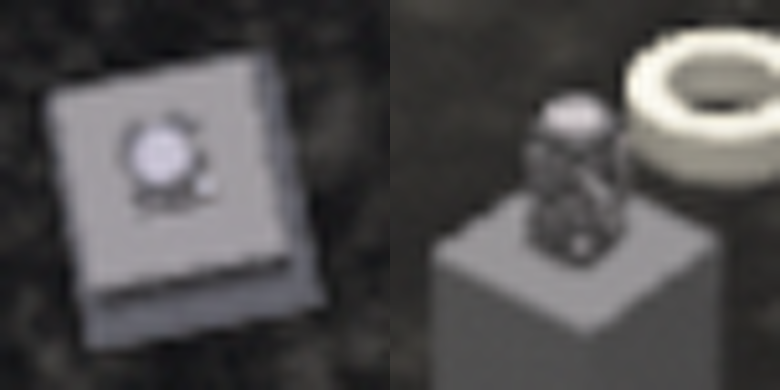

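```bash
cat >> h.py <<'E'
def rel(p0,yaw0,p1,yaw1):
    R0=Ro.from_euler("xyz",[180,0,yaw0],degrees=True);R1=Ro.from_euler("xyz",[180,0,yaw1],degrees=True)
    return (R0.inv()*R1).as_rotvec(degrees=True).round(2), (R0.inv().apply(np.array(p1)-np.array(p0))/1000).round(5)
E
python3 - <<'E'
from h import *
print(rel([197.127,566.698,248.292],160.818,[498,106.2,180],100))
E
```

```text
(array([ 0.  , -0.  , 60.82]), array([-0.43547, -0.33607,  0.06829]))
```

Emit:
jog_arm(plan=[[[0,0,6.1],[-0.0435,-0.0336,0.0],1],[[0,0,12.2],[-0.0871,-0.0672,0.0],1],[[0,0,18.2],[-0.1306,-0.1008,0.0],1],[[0,0,24.3],[-0.1742,-0.1344,0.01],1],[[0,0,30.4],[-0.2177,-0.168,0.02],1],[[0,0,36.5],[-0.2613,-0.2016,0.03],1],[[0,0,42.6],[-0.3048,-0.2352,0.04],1],[[0,0,48.7],[-0.3484,-0.2689,0.05],1],[[0,0,54.7],[-0.3919,-0.3025,0.06],1],[[0,0,60.8],[-0.4355,-0.3361,0.0683],1],[[0,0,60.8],[-0.4355,-0.3361,0.0683],1],[[0,0,60.8],[-0.4355,-0.3361,0.0683],1]])

```text
time: 1.6
tool_pos: [497.6, 106.2, 179.6]
tcp_rot: [-179.9, -0.0, 100.0]
ft_force: [0.3, -0.3, -0.6]
finger_gap: 85.5
```

```bash
python3 - <<'E'
from h import *
import cv2
p,d=snapshot("scene");q,_=snapshot("top")
cv2.imwrite("pics/s1.png",cv2.hconcat([cv2.resize(p[130:260,200:330],(390,390),interpolation=cv2.INTER_CUBIC),cv2.resize(q[160:290,195:325],(390,390),interpolation=cv2.INTER_CUBIC)]))
E
```

```text
(no output)
```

View pics/s1.png

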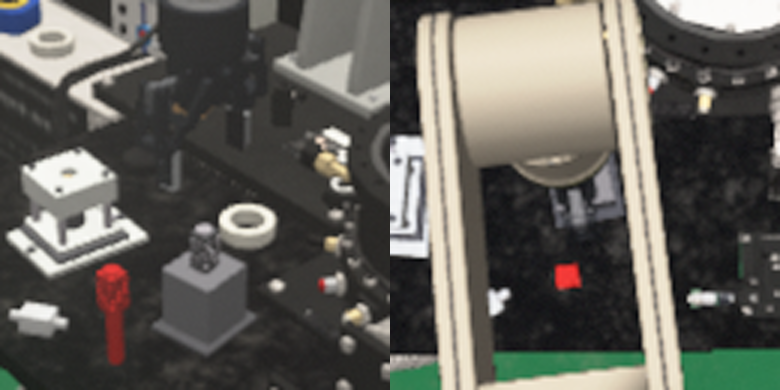

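Emit:
jog_arm(plan=[[[0,0,0],[0,0,0.035],1],[[0,0,0],[0,0,0.065],1],[[0,0,0],[0,0,0.08],1],[[0,0,0],[0,0,0.0875],1],[[0,0,0],[0,0,0.0875],1],[[0,0,0],[0,0,0.0875],0.3],[[0,0,0],[0,0,0.0875],-0.1],[[0,0,0],[0,0,0.0875],-0.3],[[0,0,0],[0,0,0.0875],-0.5],[[0,0,0],[0,0,0.0875],-0.7],[[0,0,0],[0,0,0.0875],-1],[[0,0,0],[0,0,0.0875],-1]], force=25)

```text
time: 3.2
tool_pos: [498.1, 106.2, 92.7]
tcp_rot: [180.0, 0.0, 100.0]
ft_force: [-2.0, -0.4, 4.7]
finger_gap: 20.1
```

Emit:
jog_arm(plan=[[[0,0,0],[0,0,0],-1],[[0,0,0],[0,0,0],-1],[[0,0,0],[0,0,-0.005],-1],[[0,0,0],[0,0,-0.015],-1],[[0,0,0],[0,0,-0.03],-1],[[0,0,0],[0,0,-0.05],-1],[[0,0,0],[0,0,-0.075],-1],[[0,0,0],[0,0,-0.1],-1],[[0,0,0],[0,0,-0.11],-1],[[0,0,0],[0,0,-0.11],-1],[[0,0,0],[0,0,-0.11],-1]], force=70)

```text
time: 4.58
tool_pos: [497.4, 106.1, 201.4]
tcp_rot: [-179.9, -0.0, 100.0]
ft_force: [0.9, -0.5, -2.3]
finger_gap: 18.5
```

```bash
python3 - <<'E'
from h import *
import cv2
print(sense()['ft_force'],sense()['wrist_torque'],sense()['tool_pos'])
p,d=snapshot("scene")
cv2.imwrite("pics/s2.png",cv2.resize(p[130:260,200:330],(585,585),interpolation=cv2.INTER_CUBIC))
E
```

```text
[ 0.87888521 -0.54272418 -2.28706901] [0.02848002 0.036186   0.04316223] [497.40207278 106.08613178 201.38848311]
```

View pics/s2.png

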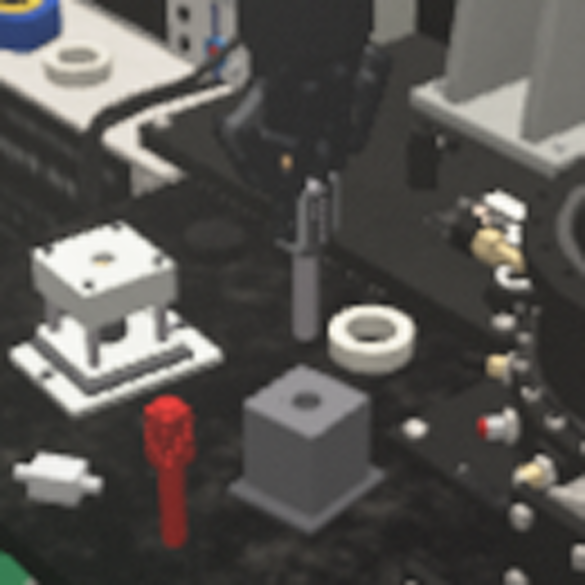

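```bash
python3 - <<'E'
from h import *
S=lambda x,y,z:onz("scene",200+(x+.5)/4.5-.5,130+(y+.5)/4.5-.5,z)
print("hole",S(307,401,68),"tip",S(305,335,116.7),"bore",S(103,259,82), "grip top",S(317,183,197))
print(rel([498,106.2,202.5],100,[488.6,308.4,202.5],100))
E
```

```text
hole [498.3602157  106.53985669] tip [497.40454281 107.04513615] bore [487.96171263 308.44430668] grip top [530.87634719 135.45420365]
(array([0., 0., 0.]), array([0.20076, 0.02585, 0.     ]))
```

Emit:
jog_arm(plan=[[[0,0,0],[0.02,0.0026,0],-1],[[0,0,0],[0.06,0.0077,0],-1],[[0,0,0],[0.1,0.0129,0],-1],[[0,0,0],[0.14,0.018,0],-1],[[0,0,0],[0.18,0.0232,0],-1],[[0,0,0],[0.2008,0.0258,0],-1],[[0,0,0],[0.2008,0.0258,0.015],-1],[[0,0,0],[0.2008,0.0258,0.022],-1],[[0,0,0],[0.2008,0.0258,0.022],-1],[[0,0,0],[0.2008,0.0258,0.022],-1]])

```text
time: 5.88
tool_pos: [488.8, 307.6, 180.7]
tcp_rot: [180.0, 0.0, 100.0]
ft_force: [-0.4, 0.5, -0.7]
finger_gap: 19.3
```

```bash
python3 - <<'E'
from h import *
import cv2
s=sense();print(s['ft_force'],s['wrist_torque'],s['tool_pos'])
p,d=snapshot("scene")
cv2.imwrite("pics/s3.png",cv2.resize(p[150:230,180:260],(800,600)if 0 else (600,600),interpolation=cv2.INTER_CUBIC))
E
```

```text
[-0.3925104   0.5031957  -0.66532645] [ 0.02588623 -0.02651388 -0.01760885] [488.80404477 307.62340584 180.66936547]
```

View pics/s3.png

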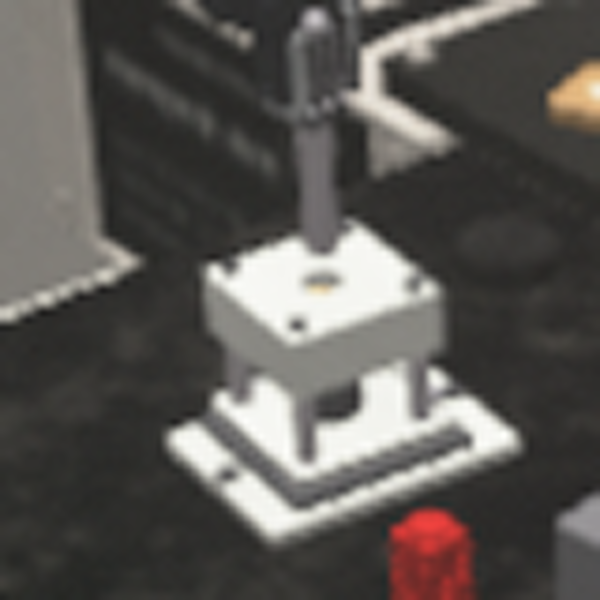

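Emit:
jog_arm(plan=[[[0,0,0],[0,0,0.004],-1],[[0,0,0],[0,0,0.008],-1],[[0,0,0],[0,0,0.011],-1],[[0,0,0],[0,0,0.012],-1],[[0,0,0],[0,0,0.0125],-1],[[0,0,0],[0,0,0.013],-1],[[0,0,0],[0,0,0.0135],-1],[[0,0,0],[0,0,0.014],-1],[[0,0,0],[0,0,0.0145],-1],[[0,0,0],[0,0,0.015],-1]])

```text
time: 7.18
tool_pos: [488.5, 308.4, 165.5]
tcp_rot: [-180.0, -0.0, 100.0]
ft_force: [-0.6, -0.1, -1.4]
finger_gap: 19.3
```

Emit:
jog_arm(plan=[[[0,0,0],[0,0,0.0005],-1],[[0,0,0],[0,0,0.001],-1],[[0,0,0],[0,0,0.0015],-1],[[0,0,0],[0,0,0.002],-1],[[0,0,0],[0,0,0.0025],-1],[[0,0,0],[0,0,0.003],-1]])

```text
time: 7.92
tool_pos: [488.5, 308.4, 162.5]
tcp_rot: [-180.0, 0.0, 100.0]
ft_force: [0.0, 0.6, -1.5]
finger_gap: 19.0
```

Emit:
jog_arm(plan=[[[0,0,0],[0,0,0.0005],-1],[[0,0,0],[0,0,0.001],-1],[[0,0,0],[0,0,0.0015],-1],[[0,0,0],[0,0,0.002],-1],[[0,0,0],[0,0,0.0025],-1],[[0,0,0],[0,0,0.003],-1],[[0,0,0],[0,0,0.0035],-1],[[0,0,0],[0,0,0.004],-1]])

```text
time: 8.93
tool_pos: [488.6, 308.4, 158.7]
tcp_rot: [180.0, -0.0, 100.0]
ft_force: [-1.4, -0.2, 2.0]
finger_gap: 19.0
```

Emit:
jog_arm(plan=[[[0,0,0],[0,0,0.0005],-1],[[0,0,0],[0,0,0.001],-1],[[0,0,0],[0,0,0.0015],-1],[[0,0,0],[0,0,0.002],-1],[[0,0,0],[0,0,0.0025],-1],[[0,0,0],[0,0,0.003],-1]])

```text
time: 9.68
tool_pos: [488.7, 308.6, 156.4]
tcp_rot: [180.0, -0.0, 100.0]
ft_force: [-2.0, -1.0, 6.4]
finger_gap: 18.9
```

Emit:
jog_arm(plan=[[[0,0,0],[0,0,0.0007],-1],[[0,0,0],[0,0,0.0014],-1],[[0,0,0],[0,0,0.0021],-1],[[0,0,0],[0,0,0.0028],-1],[[0,0,0],[0,0,0.0035],-1],[[0,0,0],[0,0,0.0042],-1],[[0,0,0],[0,0,0.0049],-1],[[0,0,0],[0,0,0.0056],-1],[[0,0,0],[0,0,0.0063],-1],[[0,0,0],[0,0,0.007],-1],[[0,0,0],[0,0,0.0077],-1],[[0,0,0],[0,0,0.0084],-1]])

```text
time: 11.18
tool_pos: [488.7, 308.6, 148.1]
tcp_rot: [180.0, -0.0, 100.0]
ft_force: [-1.9, -0.7, 6.8]
finger_gap: 19.3
```

Emit:
jog_arm(plan=[[[0,0,0],[0,0,0.0007],-1],[[0,0,0],[0,0,0.0014],-1],[[0,0,0],[0,0,0.0021],-1],[[0,0,0],[0,0,0.0028],-1],[[0,0,0],[0,0,0.0035],-1],[[0,0,0],[0,0,0.0042],-1],[[0,0,0],[0,0,0.0049],-1],[[0,0,0],[0,0,0.0056],-1],[[0,0,0],[0,0,0.0063],-1],[[0,0,0],[0,0,0.007],-1],[[0,0,0],[0,0,0.0077],-1],[[0,0,0],[0,0,0.0084],-1]])

```text
time: 12.68
tool_pos: [488.8, 308.6, 139.7]
tcp_rot: [179.9, -0.0, 100.0]
ft_force: [-2.3, -0.8, 7.3]
finger_gap: 18.9
```

Emit:
jog_arm(plan=[[[0,0,0],[0,0,0.0007],-1],[[0,0,0],[0,0,0.0014],-1],[[0,0,0],[0,0,0.0021],-1],[[0,0,0],[0,0,0.0028],-1],[[0,0,0],[0,0,0.0035],-1],[[0,0,0],[0,0,0.0042],-1],[[0,0,0],[0,0,0.0049],-1],[[0,0,0],[0,0,0.0056],-1],[[0,0,0],[0,0,0.0063],-1],[[0,0,0],[0,0,0.007],-1]])

```text
time: 13.92
tool_pos: [488.8, 308.6, 132.7]
tcp_rot: [180.0, -0.0, 100.0]
ft_force: [-2.2, -2.1, 6.6]
finger_gap: 19.0
```

Now creep, 0.4 mm per row, in short calls, watching for the stop.

Emit:
jog_arm(plan=[[[0,0,0],[0,0,0.0004],-1],[[0,0,0],[0,0,0.0008],-1],[[0,0,0],[0,0,0.0012],-1],[[0,0,0],[0,0,0.0016],-1],[[0,0,0],[0,0,0.002],-1]])

```text
time: 14.55
tool_pos: [488.7, 308.6, 130.5]
tcp_rot: [180.0, -0.0, 100.0]
ft_force: [-2.3, -0.1, 7.3]
finger_gap: 19.5
```

Emit:
jog_arm(plan=[[[0,0,0],[0,0,0.0003],-1],[[0,0,0],[0,0,0.0006],-1],[[0,0,0],[0,0,0.0009],-1],[[0,0,0],[0,0,0.0012],-1]])

```text
time: 15.05
tool_pos: [488.7, 308.6, 129.3]
tcp_rot: [180.0, -0.0, 100.0]
ft_force: [-1.8, -0.9, 6.8]
finger_gap: 19.3
```

Emit:
jog_arm(plan=[[[0,0,0],[0,0,0.0003],-1],[[0,0,0],[0,0,0.0006],-1],[[0,0,0],[0,0,0.0009],-1]])

```text
time: 15.42
tool_pos: [488.7, 308.6, 128.5]
tcp_rot: [180.0, -0.0, 100.0]
ft_force: [-2.3, -0.2, 7.5]
finger_gap: 19.2
```

Emit:
jog_arm(plan=[[[0,0,0],[0,0,0.0003],-1],[[0,0,0],[0,0,0.0006],-1],[[0,0,0],[0,0,0.0006],-1]])

```text
time: 15.8
tool_pos: [488.9, 308.7, 128.5]
tcp_rot: [179.9, -0.0, 100.0]
ft_force: [-4.1, -2.3, 9.4]
finger_gap: 19.2
```

Emit:
jog_arm(plan=[[[0,0,0],[0,0,0.0003],-1],[[0,0,0],[0,0,0.0003],-1]])

```text
time: 16.05
tool_pos: [488.9, 308.8, 128.4]
tcp_rot: [179.9, -0.0, 100.0]
ft_force: [-3.6, -1.9, 9.8]
finger_gap: 18.9
```

Emit:
jog_arm(plan=[[[0,0,0],[0,0,0.0004],-1],[[0,0,0],[0,0,0.0008],-1],[[0,0,0],[0,0,0.0008],-1]])

```text
time: 16.42
tool_pos: [489.1, 308.9, 128.2]
tcp_rot: [179.9, -0.0, 100.0]
ft_force: [-5.9, -1.1, 14.6]
finger_gap: 19.0
```

Emit:
jog_arm(plan=[[[0,0,0],[0,0,-0.002],-1],[[0,0,0],[0,0,-0.006],-1],[[0,0,0],[0,0,-0.014],-1],[[0,0,0],[0,0,-0.026],-1],[[0,0,0],[0,0,-0.04],-1],[[0,0,0],[0,0,-0.056],-1],[[0,0,0],[0,0,-0.07],-1],[[0,0,0],[0,0,-0.0766],-1],[[0,0,0],[0,0,-0.0766],-1],[[0,0,0],[0,0,-0.0766],-1]])

```text
time: 17.68
tool_pos: [488.2, 308.2, 201.8]
tcp_rot: [-179.9, 0.0, 100.0]
ft_force: [0.3, 0.2, -1.7]
finger_gap: 19.0
```

```bash
python3 - <<'E'
from h import *
import cv2
s=sense();print(s['ft_force'],s['wrist_torque'],s['tool_pos'])
p,d=snapshot("scene")
cv2.imwrite("pics/s4.png",cv2.resize(p[130:230,170:270],(600,600),interpolation=cv2.INTER_CUBIC))
E
```

```text
[ 0.25198831  0.1755572  -1.66537047] [-0.01379543 -0.032431   -0.04695882] [488.15579482 308.22108484 201.7819113 ]
```

View pics/s4.png

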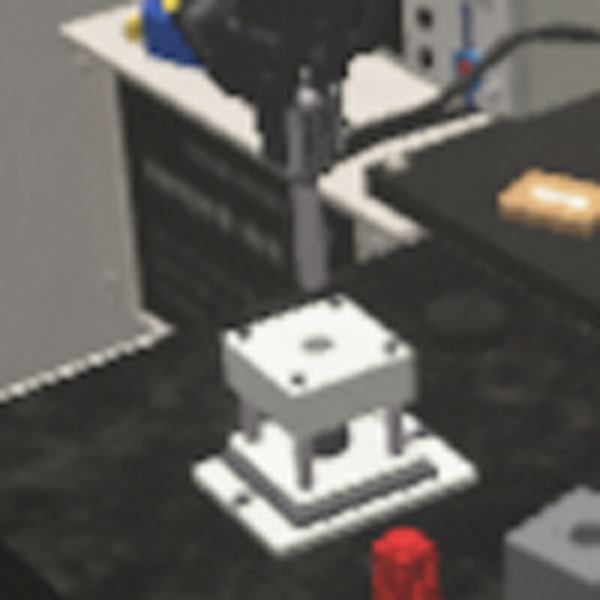

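Emit:
jog_arm(plan=[[[0,0,0],[-0.02,-0.0026,0],-1],[[0,0,0],[-0.06,-0.0077,0],-1],[[0,0,0],[-0.1,-0.0129,0],-1],[[0,0,0],[-0.14,-0.018,0],-1],[[0,0,0],[-0.18,-0.0232,0],-1],[[0,0,0],[-0.2008,-0.0258,0],-1],[[0,0,0],[-0.2008,-0.0258,0.015],-1],[[0,0,0],[-0.2008,-0.0258,0.03],-1],[[0,0,0],[-0.2008,-0.0258,0.04],-1],[[0,0,0],[-0.2008,-0.0258,0.045],-1],[[0,0,0],[-0.2008,-0.0258,0.045],-1],[[0,0,0],[-0.2008,-0.0258,0.045],-1]])

```text
time: 19.23
tool_pos: [498.3, 106.4, 158.0]
tcp_rot: [180.0, 0.0, 100.0]
ft_force: [-0.9, 0.2, -1.1]
finger_gap: 19.2
```

```bash
python3 - <<'E'
from h import *
import cv2
s=sense();print(s['ft_force'],s['wrist_torque'],s['tool_pos'])
p,d=snapshot("scene")
cv2.imwrite("pics/s5.png",cv2.resize(p[150:250,220:320],(600,600),interpolation=cv2.INTER_CUBIC))
E
```

```text
[-0.88470543  0.21589958 -1.12389632] [-0.0096381   0.07642382 -0.02784041] [498.34578433 106.44137009 157.99177583]
```

View pics/s5.png

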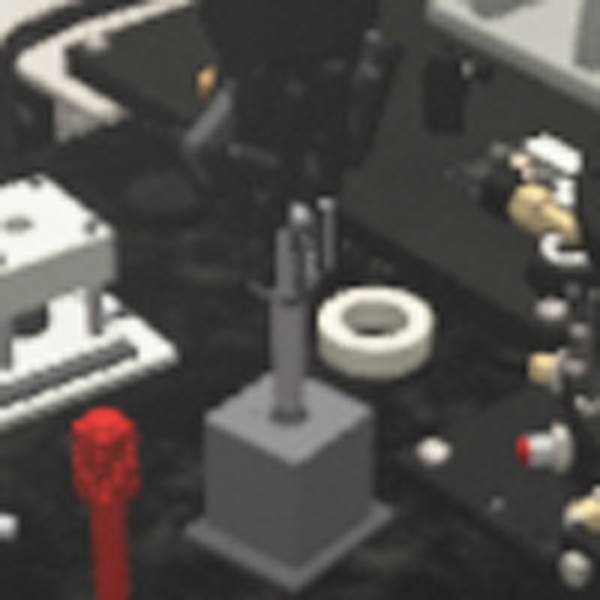

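Emit:
jog_arm(plan=[[[0,0,0],[0,0,0.001],-1],[[0,0,0],[0,0,0.002],-1],[[0,0,0],[0,0,0.003],-1],[[0,0,0],[0,0,0.004],-1],[[0,0,0],[0,0,0.005],-1],[[0,0,0],[0,0,0.006],-1],[[0,0,0],[0,0,0.007],-1],[[0,0,0],[0,0,0.008],-1],[[0,0,0],[0,0,0.009],-1],[[0,0,0],[0,0,0.01],-1]])

```text
time: 20.52
tool_pos: [498.0, 106.1, 147.4]
tcp_rot: [-180.0, 0.0, 100.0]
ft_force: [-0.2, -0.1, -2.1]
finger_gap: 19.6
```

Entered with no contact force. Go on to about 3 mm above home.

Emit:
jog_arm(plan=[[[0,0,0],[0,0,0.004],-1],[[0,0,0],[0,0,0.01],-1],[[0,0,0],[0,0,0.016],-1],[[0,0,0],[0,0,0.022],-1],[[0,0,0],[0,0,0.028],-1],[[0,0,0],[0,0,0.034],-1],[[0,0,0],[0,0,0.04],-1],[[0,0,0],[0,0,0.045],-1],[[0,0,0],[0,0,0.049],-1],[[0,0,0],[0,0,0.052],-1],[[0,0,0],[0,0,0.052],-1]])

```text
time: 21.9
tool_pos: [497.9, 106.1, 95.3]
tcp_rot: [-180.0, -0.0, 100.0]
ft_force: [0.1, 0.0, -1.3]
finger_gap: 19.0
```

Emit:
jog_arm(plan=[[[0,0,0],[0,0,0.0007],-1],[[0,0,0],[0,0,0.0014],-1],[[0,0,0],[0,0,0.0021],-1],[[0,0,0],[0,0,0.0028],-1],[[0,0,0],[0,0,0.0033],-1],[[0,0,0],[0,0,0.0033],-1]])

```text
time: 22.65
tool_pos: [498.1, 106.2, 92.9]
tcp_rot: [180.0, 0.0, 100.0]
ft_force: [-3.1, -0.9, 5.6]
finger_gap: 19.1
```

Emit:
jog_arm(plan=[[[0,0,0],[0,0,0],-0.4],[[0,0,0],[0,0,0],0],[[0,0,0],[0,0,0],0.4],[[0,0,0],[0,0,0],0.8],[[0,0,0],[0,0,0],1],[[0,0,0],[0,0,0],1],[[0,0,0],[0,0,0],1],[[0,0,0],[0,0,0],1]], force=20)

```text
time: 23.65
tool_pos: [498.0, 106.2, 92.2]
tcp_rot: [180.0, 0.0, 100.0]
ft_force: [0.2, 0.8, 0.8]
finger_gap: 85.3
```

Emit:
jog_arm(plan=[[[0,0,0],[0,0,-0.01],1],[[0,0,0],[0,0,-0.03],1],[[0,0,0],[0,0,-0.06],1],[[0,0,0],[0,0,-0.1],1],[[0,0,0],[0,0,-0.14],1],[[0,0,0],[0,0,-0.18],1],[[0,0,0],[0,0,-0.18],1],[[0,0,0],[0,0,-0.18],1],[[0,0,0],[0,0,-0.18],1]])

```text
time: 24.78
tool_pos: [497.3, 106.1, 270.7]
tcp_rot: [-179.9, -0.0, 100.0]
ft_force: [0.0, 0.5, 0.6]
finger_gap: 85.3
```

```bash
python3 - <<'E'
from h import *
import cv2
s=sense();print(s['ft_force'],s['tool_pos'])
p,d=snapshot("scene")
cv2.imwrite("pics/s6.png",cv2.resize(p[150:260,190:300],(600,600),interpolation=cv2.INTER_CUBIC))
E
```

```text
[0.03271036 0.5333269  0.63633519] [497.25538218 106.07746123 270.73142584]
```

View pics/s6.png

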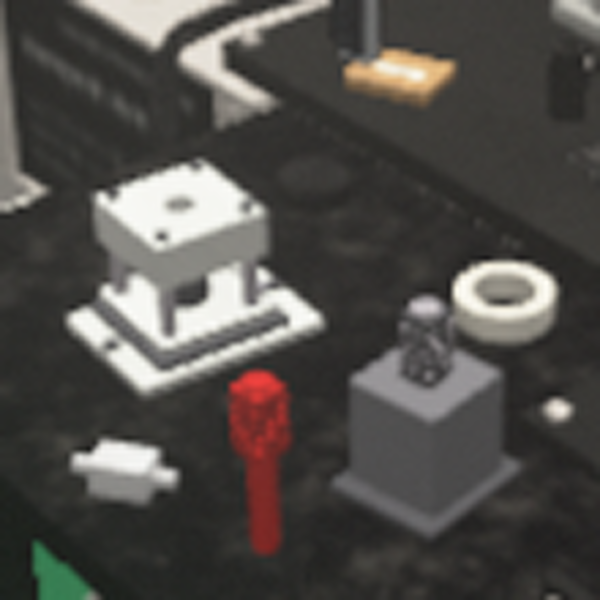

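The picture shows the drift home and upright in its stand, with the button at crop (430,305) and the grip resting on the stand's top. The bore at (180,203) is now empty, and the adapter, tape roll and cap are where they were.

```bash
python3 -c "
from bench import *
print(hand_in())"
```

```text
the job is handed in; nothing more can be done
None
```

I pressed the sleeve down to a firm stop in the cup, put the drift back in its stand, let go, and handed the job in at about 25 s.

- **Pick-up:** I took the steel drift, not the red look-alike, and lowered it into the bore. It entered first time with no side contact.
- **Pressing:** I drove the sleeve down at about 3–6 mm/s, with roughly 8–9 N on it. It stopped at TCP z 128.5 mm; the height I expected for home was 128.7 mm. A further push to about 16 N moved it only about 0.3 mm more, mostly give in the arm. That was the highest force I saw at the end of any move.
- **Return:** The drift went back into its hole without catching. Its grip met the stand's top at TCP z 92.9 mm, against 92.7 mm at pick-up.

The last scene picture shows the drift upright and home, the bore empty, and the tape roll, black cap and adapter where they were. After the gripper let go and retracted, the wrist force read near zero. I did not look specifically at the two flange rings, but the arm never went near them. I saw no failed or conflicting checks, though the sleeve's position is judged only from the stop height, the force and the empty bore.

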